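# Set out the tins, can and knob jar beside the pedal bin

### The arm

A 7-joint arm with a two-finger parallel gripper is mounted at the origin on the work surface. World frame = base frame: x ahead of the robot, y to its left, z up, the work surface at z = 0. Lengths are in m, angles in rad, forces in N, time in s.
With the tool pointing down it reaches from about 0.425 to 1.025 m from the base axis. Payload 9.4 kg.
Tool frame: the origin (TCP) lies at the very end of the fingers, on their centre line; the grasp point (between the pads) lies ctrl.grasp_offset behind it (ctrl.grasp_offset is the distance from the TCP to the grasp point, in m); z points along the fingers, y is the line along which they close (so a half turn about z gives the same grasp; the last joint's range is limited). The gripper opens to 93 mm and grips with 3 to 60 N. Pads are 15 mm wide; open, the fingers measure 128 mm over their backs; the gripper's body (75 mm by 188 mm) begins 65 mm behind the grasp point.
Start: joints at [1.133, 0.599, -0.003, 1.599, 0.002, 0.943, -0.08], TCP at [0.256, -0.678, 0.219] pointing down, gripper open.
Joint ranges: [-2.57, 2.57], [-0.35, 1.97], [-1.29, 1.29], [0.11, 2.56], [-1.05, 4.19], [0.11, 1.86], [-2.63, 2.63]. Speed limits (rad/s): [2.22, 2.22, 3.01, 3.01, 3.14, 3.14, 3.14].

### API

Orientations are given as a unit quaternion [w, x, y, z].
In Python, from station import ctrl, camera, find_in, regions_of gives the robot as it stands.
- The arm moves only by the tool arm_command, never from a script. Its argument "targets" is a list of rows, each a list of 2 entries, a list of its own where there are three numbers: the shift along the tool's x, y, z each as a share of 0.3 m, from -1 to 1, then the turn, a rotation vector about the tool's x, y, z each as a share of 45 degrees, from -1 to 1. In form: [[[dx, dy, dz], [ax, ay, az]], ...]. A call has 1 to 5 rows; each row is the pose to reach, as a shift and turn from the pose commanded when the call began, along the tool's axes at that moment; what a row does not reach only later rows make up. A row lasts 1/12 s, in which the tool goes at most 41.7 mm and 7.16 degrees, less where a joint would pass 70% of its speed; a pose out of reach is approached as far as the arm can. A call with a number of a shift or a turn outside -1 to 1 is refused whole. A call with a gripper value outside its range is refused whole. "grip" is the closure, from 0 (fully open) to 1 (shut), set as the call begins (left out, the last holds). The fingers move at their own pace and stop on an object; "grip_force" is the grip in N (left out, the last holds). Time passes only in rows, so rows that repeat a pose let the fingers close. It gives the time, the measured TCP pose, the force, the opening and the grip force at its end, in the units of the state.
- ctrl.observe(): the state, without advancing time (a new reading comes with each control period).
- camera(name): name is "side" or "top" or "wrist"; returns a dict with "image" (384x512x3 uint8, blue, green, red), "camera_matrix" (3x3 intrinsics, pixels), "R" (3x3) and "t" (3): a world point X has camera coordinates R X + t; the wrist camera has in their place "T_tool_cam" (4x4, takes a point from camera to tool coordinates, whose origin is the TCP and whose axes are the flange's). Camera axes: x right, y down, z forward; pixel columns grow to the right and rows downward; lengths in m; the calibration is good to about 2 mm. A picture is of the moment at which its call begins: read the wrist's pose just before it. There is no depth.
- ctrl.hand_in(): hands the job in; it is judged then, once.
Trained networks look in a picture, given as the dict that the camera call returned (one of the last four; its "shot" number tells which), for a name from the list of things; names that differ only in an ending like _2 or _b are one class to them, and where a whole thing is asked for, a point or a joint stands for the part that bears it (a point fixed in the world has none). Each returns a list of dicts, best first, with "p" (0 to 1); they miss things now and then, are a little off and sometimes report something else, mostly with a low value. They report only what shows in the picture. A call takes as long as a camera call. They do not tell look-alikes from the thing itself.
- find_in(picture, query): "bbox" ([centre column, centre row, width, height] in pixels, round what is visible of it).
- regions_of(picture, query): "pixels" (384x512 bool, what is visible of it) and "bbox" ([centre column, centre row, width, height] in pixels, round what is visible of it).
The state is a dict: "time": time; "joint_pos": joint angles; "qd": joint speeds; "tau": joint torques, N m; "position": TCP position; "tool_rot": TCP orientation; "contact_force": force on the tool from outside, world axes, zero at the start; "torque": the same for the moment, N m; "opening": finger opening in m; "grip_force": force on a finger pad.
Only numpy, scipy, OpenCV 4.12 (cv2) and the standard library are available. Lean on these libraries where they do the work, as an engineer would, in place of code of your own. Each camera call takes 0.05 s, during which the arm holds its last target. There are 200 camera calls.

### The job

Set the bin-side mat in order: stand the large steel tin in the middle of the green pad with the small steel tin centred on top of it, lay the crushed blue can flat in the middle of the orange pad, and stand the grey knob jar (it starts on the green pad) on the mat exactly halfway between the two pads, in line with their centres. All four end upright as they started, let go and at rest; leave the amber jar and the scrubbing brush where they are.

Things in the scene. Friction and masses are not known exactly. Their poses are not given: they have to be found in the camera images.
- tin_large: Large closed steel tin, ribbed bare metal, upright cylinder 62 mm in diameter and 78 mm high, flat top, about 0.3 kg. Stands on the mat at the start. Origin at the centre of its underside, z up its axis.
- tin_small: Small closed steel tin, ribbed bare metal, upright cylinder 48 mm in diameter and 45 mm high, flat top, about 0.12 kg. Stands on the mat at the start. Origin at the centre of its underside, z up its axis.
- can: Crushed blue drinks can lying flat with silver ends, about 25 g: 101 mm long (along its x), pinched waist 40 mm wide (along its y) and 30 mm high for the middle 42 mm, ends 50 mm wide and 32 mm high. Rigid. Origin at the centre of its flat underside, z up. Lies on the mat at the start.
- jar: Grey plastic storage jar with a darker lid, about 0.25 kg: round, 72 mm in diameter at the foot, 78 mm at the lid, lid top 96 mm above the underside; on the lid a bar-shaped grip knob 48 mm long (along the jar's x), 14 mm wide (along its y), 24 mm high, from 96 to 120 mm above the underside, strong enough to lift the jar by and fixed to it (does not turn). Origin at the centre of the underside, z up. Starts standing on the green pad.
- pad_green: Green round silicone pad, 110 mm in diameter, 4 mm thick, fixed on the mat; its origin is the centre of its underside, z up. The centre of the orange pad is always 300 mm away, along this pad's y axis on one side or the other.
- pad_orange: Orange round silicone pad, 110 mm in diameter, 4 mm thick, fixed on the mat; its origin is the centre of its underside, z up. The mat is a hard dark grey sheet, top 4 mm above the work surface; everything here stands on it.
- amber_jar: Bystander: amber glass jar with a black cap and paper band, 56 mm in diameter, 75 mm high, standing among the tins. Origin at the centre of its underside. Leave it alone.
- brush: Bystander: wooden scrubbing brush lying bristles down, 150 x 50 x 38 mm, towards the far edge of the mat. Origin at the centre of its underside. Leave it alone. Clear of the work: a pedal bin 380 mm high to the right, 0.38 m ahead, 0.59 m right; a low crate at the left; a wine bottle, 290 mm high, at the mat's far left corner and a spray bottle, 200 mm, at the far right.
Mind the look-alikes: they are no part of the job. What is shaped like the tin_large but purple is not meant.

How it is judged:
By the outcome, as a careful person would: the job done as asked, in the order asked, and still so for the second after the job is handed in, with the robot touching nothing.
It also fails if it takes over 112 s, if anything falls off the work surface, if the arm or the gripper's body presses on something with over 40 N, if the wrist force passes 120 N, or if a joint passes its speed limit or range.

## Working session

There is one attempt and no reset: what is moved stays moved. The work goes in short steps, Python scripts to look and compute and a tool call to move; the robot and the scene stay as the last step left them, time stands still between calls to the robot, and variables do not carry over. Pictures are saved under pics/ and viewed, at most 14 in all, crops included, and the job is handed in when it is done.

Besides the shell and the picture viewer there is one more tool, called after "Call:" as name(argument=value, ...) on one line, values as JSON. arm_command: Moves the arm, as the interface text tells. Shift numbers are shares of 0.3 m and turn numbers shares of 45 degrees, none past 1 either way. Its arguments: {"type":"object","properties":{"targets":{"type":"array"},"grip":{"type":"number"},"grip_force":{"type":"number"}},"required":["targets"]}

```bash
mkdir -p pics; ls; cat > h.py <<'E'
import numpy as np, cv2
from station import ctrl, camera, find_in, regions_of
from scipy.spatial.transform import Rotation as Ro
def pose():
    s=ctrl.observe(); q=s["tool_rot"]; return np.array(s["position"]), Ro.from_quat([q[1],q[2],q[3],q[0]]).as_matrix()
def ray(p,px,T=None):
    K=np.array(p["camera_matrix"]); d=np.linalg.inv(K)@[px[0],px[1],1]
    if "T_tool_cam" in p:
        P,R=T; M=np.array(p["T_tool_cam"]); return P+R@M[:3,3], R@M[:3,:3]@d
    R=np.array(p["R"]); return -R.T@np.array(p["t"]), R.T@d
def at(p,px,z,T=None):
    o,d=ray(p,px,T); return o+d*(z-o[2])/d[2]
E
python3 - <<'E'
from h import *
s=ctrl.observe(); print({k:np.round(v,3) for k,v in s.items()}, ctrl.grasp_offset)
Z=dict(tin_large=.082,tin_small=.049,can=.034,jar=.124,pad_green=.008,pad_orange=.008,amber_jar=.079,brush=.042)
for c in ("top","side"):
    p=camera(c); cv2.imwrite(f"pics/{c}0.png",p["image"])
    print(c,np.round(ray(p,(256,192)),2))
    for n in Z:
        for r in find_in(p,n)[:4]:
            if r["p"]>.2: print(n,round(r["p"],2),np.round(r["bbox"]),np.round(at(p,r["bbox"][:2],Z[n]/2),3))
E
```

```text
pics
{'time': np.float64(0.0), 'joint_pos': array([ 1.133,  0.6  , -0.003,  1.6  ,  0.002,  0.943, -0.08 ]), 'qd': array([-0.   ,  0.001, -0.001, -0.001,  0.001, -0.001, -0.001]), 'tau': array([-1.6000e-02, -7.6514e+01,  1.4860e+00, -2.5247e+01, -5.8000e-02,
        1.4000e-02, -2.0000e-03]), 'position': array([ 0.256, -0.678,  0.218]), 'tool_rot': array([-0.001,  0.984,  0.179, -0.   ]), 'contact_force': array([ 0.07 ,  0.208, -0.186]), 'torque': array([-0.042, -0.001, -0.001]), 'grip_force': np.float64(0.0), 'opening': np.float64(0.093)} 0.0188
top [[ 0.37  0.01  1.23]
 [ 0.08 -0.01 -1.  ]]
tin_large 0.94 [158. 290.  26.  29.] [0.195 0.292 0.041]
tin_large 0.79 [225. 134.  26.  26.] [0.638 0.092 0.041]
tin_large 0.69 [167. 133.  23.  38.] [0.647 0.263 0.041]
tin_small 0.59 [191. 191.  31.  25.] [0.476 0.197 0.024]
tin_small 0.55 [344. 130.  21.  17.] [ 0.648 -0.26   0.024]
can 0.93 [168. 133.  30.  36.] [0.653 0.267 0.017]
jar 0.68 [191. 190.  30.  29.] [0.476 0.192 0.062]
pad_green 0.76 [199. 190.  33.  42.] [0.481 0.176 0.004]
pad_orange 0.82 [298. 193.  37.  40.] [ 0.462 -0.119  0.004]
pad_orange 0.24 [167. 133.  28.  37.] [0.656 0.271 0.004]
amber_jar 0.68 [282. 132.  20.  21.] [ 0.641 -0.073  0.04 ]
brush 0.69 [282.  87.  24.  54.] [ 0.785 -0.079  0.021]
side [[ 0.3   0.65  0.85]
 [ 0.16 -0.62 -0.77]]
tin_large 0.94 [193. 205.  26.  34.] [0.629 0.098 0.041]
tin_large 0.65 [345. 311.  34.  40.] [0.195 0.294 0.041]
tin_small 0.69 [226. 127.  14.  21.] [ 0.647 -0.255  0.024]
can 0.58 [159. 260.  43.  23.] [0.661 0.269 0.017]
jar 0.61 [236. 244.  32.  48.] [0.474 0.201 0.062]
pad_green 0.7 [238. 258.  40.  23.] [0.471 0.204 0.004]
pad_orange 0.92 [266. 173.  30.  21.] [ 0.472 -0.103  0.004]
amber_jar 0.81 [208. 162.  19.  29.] [ 0.647 -0.072  0.04 ]
brush 0.56 [168. 160.  45.  20.] [ 0.779 -0.065  0.021]
```

View pics/top0.png

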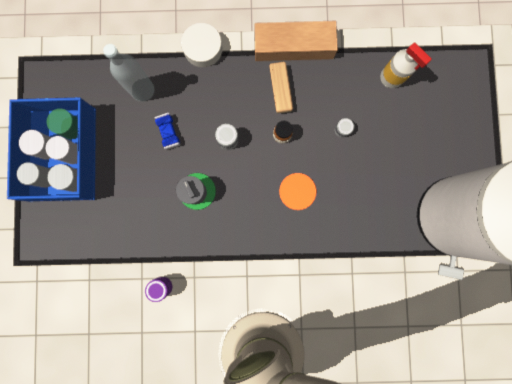

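View pics/side0.png

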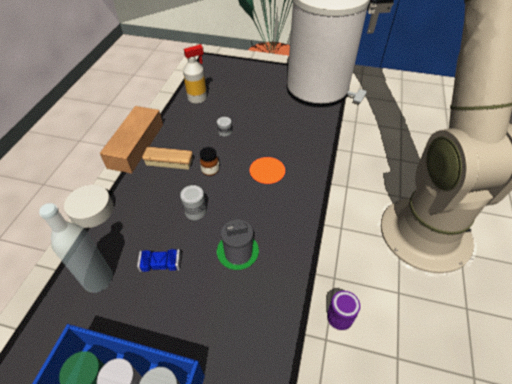

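The top view shows the jar (191,190) on the green pad (199,190), the orange pad (298,192), the steel large tin (227,135) and the small tin (345,127). It also shows the can (167,131), the amber jar (283,132) and the purple decoy (157,290). Next I check where the gripper is relative to the bin.

```bash
python3 - <<'E'
from h import *
P,R=pose()
for c in ("top","side"):
    p=camera(c)
    for X in (P,P+[0,0,.1],[.38,-.59,.38],[.38,-.59,.0],[0,0,.0]):
        x=np.array(p["camera_matrix"])@(np.array(p["R"])@X+np.array(p["t"])); print(c,np.round(X,2),np.round(x[:2]/x[2]))
    if c=="top":
        im=p["image"]; hsv=cv2.cvtColor(im,cv2.COLOR_BGR2HSV)
        K=np.array(p["camera_matrix"])
        print("f",K[0,0])
        o=((hsv[...,0]<16)&(hsv[...,1]>200)&(hsv[...,2]>150)).astype(np.uint8)
        n,l,st,ce=cv2.connectedComponentsWithStats(o)
        for i in range(1,n):
            if st[i,4]>300: print("orange",st[i],np.round(at(p,ce[i],.008),4))
        g=((hsv[...,0]>45)&(hsv[...,0]<75)&(hsv[...,1]>150)); ys,xs=np.where(g&(np.hypot(np.indices(g.shape)[0]-190,np.indices(g.shape)[1]-199)<30))
        h=cv2.convexHull(np.c_[xs,ys].astype(np.int32)); (e)=cv2.minEnclosingCircle(h); print("green",e,np.round(at(p,e[0],.008),4))
w=camera("wrist"); print(np.round(w["T_tool_cam"],3),np.round(w["camera_matrix"]))
cv2.imwrite("pics/w0.png",w["image"])
E
```

```text
top [ 0.26 -0.68  0.22] [542. 266.]
top [ 0.26 -0.68  0.32] [574. 270.]
top [ 0.38 -0.59  0.38] [548. 214.]
top [ 0.38 -0.59  0.  ] [457. 217.]
top [0. 0. 0.] [262. 353.]
f 411.0693041206525
green ((197.0, 190.75), 16.779922485351562) [0.4775 0.1819 0.008 ]
side [ 0.26 -0.68  0.22] [365.  25.]
side [ 0.26 -0.68  0.32] [372.  -5.]
side [ 0.38 -0.59  0.38] [334. -18.]
side [ 0.38 -0.59  0.  ] [318.  88.]
side [0. 0. 0.] [425. 233.]
[[ 0.001 -0.964 -0.266  0.074]
 [ 1.     0.001 -0.001  0.   ]
 [ 0.001 -0.266  0.964 -0.166]
 [ 0.     0.     0.     1.   ]] [[301.   0. 260.]
 [  0. 301. 193.]
 [  0.   0.   1.]]
```

View pics/w0.png

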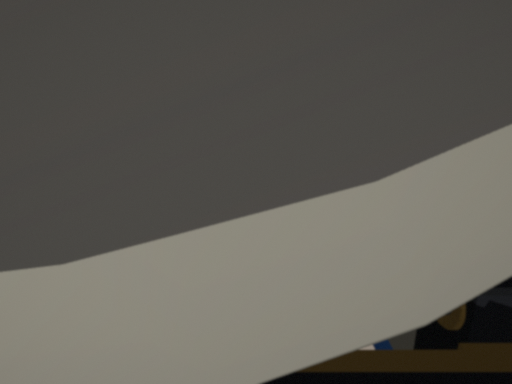

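The wrist camera sits just over the bin's rim: a beige band runs across rows 130-384, with the dark lid above it. I lift straight up first.

Call:
arm_command(targets=[[[0,0,-0.1],[0,0,0]],[[0,0,-0.22],[0,0,0]],[[0,0,-0.35],[0,0,0]],[[0,0,-0.48],[0,0,0]],[[0,0,-0.6],[0,0,0]]], grip=0)

```text
time: 1.47
position: [0.2559, -0.6783, 0.401]
tool_rot: [0.0, 0.984, 0.179, 0.0]
contact_force: [0.6, -0.2, 1.1]
opening: 0.0931
grip_force: 0.0
```

Call:
arm_command(targets=[[[0,0,-0.1],[0,0,0]],[[0,0,-0.17],[0,0,0]]])

```text
time: 1.63
position: [0.2561, -0.6786, 0.4536]
tool_rot: [0.002, 0.984, 0.179, 0.001]
contact_force: [0.0, -0.2, 0.1]
opening: 0.0931
grip_force: 0.0
```

```bash
cat >> h.py <<'E'
def plan(x,y,z,yaw=None):
    P,R=pose(); d=R.T@(np.array([x,y,z])-P)/.3
    t=np.zeros(3)
    if yaw is not None:
        c,s=np.cos(np.radians(yaw)),np.sin(np.radians(yaw)); G=np.array([[c,s,0],[s,-c,0],[0,0,-1]])
        t=Ro.from_matrix(R.T@G).as_rotvec()/(np.pi/4)
    print("pos",np.round(P,4),"yaw",np.round(np.degrees(np.arctan2(R[1,0],R[0,0])),2),"shift",np.round(d,4),"turn",np.round(t,4),"q",np.round(ctrl.observe()["joint_pos"],2),"t",round(float(ctrl.observe()["time"]),2))
E
python3 -c "
from h import *
plan(.45,-.3,.45,20.6)
plan(.475,.19,.27,20.6)"
```

```text
pos [ 0.2561 -0.6786  0.4536] yaw 20.67 shift [ 1.0503 -0.9526  0.0085] turn [ 0.005  -0.0004  0.0016] q [ 1.12  0.46  0.01  1.28 -0.01  1.4  -0.07] t 1.63
pos [ 0.2561 -0.6786  0.4536] yaw 20.67 shift [ 1.7047 -2.4537  0.6029] turn [ 0.005  -0.0004  0.0016] q [ 1.12  0.46  0.01  1.28 -0.01  1.4  -0.07] t 1.63
```

Call:
arm_command(targets=[[[0.1,-0.09,0],[0,0,0]],[[0.2,-0.18,0],[0,0,0]],[[0.3,-0.27,0],[0,0,0]],[[0.4,-0.36,0],[0,0,0]],[[0.5,-0.45,0],[0,0,0]]])

```text
time: 2.05
position: [0.3491, -0.4972, 0.4498]
tool_rot: [0.0, 0.984, 0.179, 0.0]
contact_force: [0.6, -1.1, 0.3]
opening: 0.0932
grip_force: 0.0
```

Call:
arm_command(targets=[[[0.1,-0.09,0],[0,0,0]],[[0.2,-0.18,0],[0,0,0]],[[0.3,-0.27,0],[0,0,0]],[[0.4,-0.36,0],[0,0,0]],[[0.5,-0.45,0],[0,0,0]]])

```text
time: 2.47
position: [0.4418, -0.3178, 0.45]
tool_rot: [0.0, 0.984, 0.179, 0.0]
contact_force: [1.1, -1.4, 0.1]
opening: 0.0934
grip_force: 0.0
```

Call:
arm_command(targets=[[[0.05,-0.1,0.04],[0,0,0]],[[0.1,-0.2,0.08],[0,0,0]],[[0.15,-0.3,0.12],[0,0,0]],[[0.2,-0.4,0.16],[0,0,0]],[[0.25,-0.5,0.2],[0,0,0]]])

```text
time: 2.88
position: [0.4583, -0.1513, 0.3894]
tool_rot: [0.0, 0.984, 0.179, 0.0]
contact_force: [1.2, 0.3, 0.0]
opening: 0.093
grip_force: 0.0
```

Call:
arm_command(targets=[[[0.05,-0.1,0.04],[0,0,0]],[[0.1,-0.2,0.08],[0,0,0]],[[0.15,-0.3,0.12],[0,0,0]],[[0.2,-0.4,0.16],[0,0,0]],[[0.25,-0.5,0.2],[0,0,0]]])

```text
time: 3.3
position: [0.4756, 0.0154, 0.3294]
tool_rot: [0.0, 0.984, 0.179, 0.0]
contact_force: [0.5, -1.1, -1.3]
opening: 0.0929
grip_force: 0.0
```

Call:
arm_command(targets=[[[0.05,-0.1,0.04],[0,0,0]],[[0.1,-0.2,0.08],[0,0,0]],[[0.15,-0.3,0.12],[0,0,0]],[[0.18,-0.4,0.16],[0,0,0]],[[0.2,-0.5,0.17],[0,0,0]]])

```text
time: 3.72
position: [0.4785, 0.1768, 0.277]
tool_rot: [0.0, 0.984, 0.179, -0.001]
contact_force: [-0.3, 0.1, 0.2]
opening: 0.0931
grip_force: 0.0
```

```bash
python3 - <<'E'
from h import *
plan(.475,.19,.27,20.6)
T=pose(); w=camera("wrist"); cv2.imwrite("pics/w1.png",w["image"])
for n,z in (("jar",.1),("pad_green",.008)):
    for r in find_in(w,n)[:2]: print(n,round(r["p"],2),np.round(r["bbox"]),np.round(at(w,r["bbox"][:2],z,T),4))
E
```

```text
pos [0.4785 0.1768 0.277 ] yaw 20.67 shift [ 0.0045 -0.0453  0.0235] turn [-0.0004  0.002   0.0015] q [-0.12  0.3  -0.45  1.99  0.17  0.88 -1.86] t 3.72
jar 0.78 [249. 175.  64.  71.] [0.4747 0.1894 0.1   ]
pad_green 0.77 [257. 154.  74.  66.] [0.4874 0.1857 0.008 ]
```

View pics/w1.png

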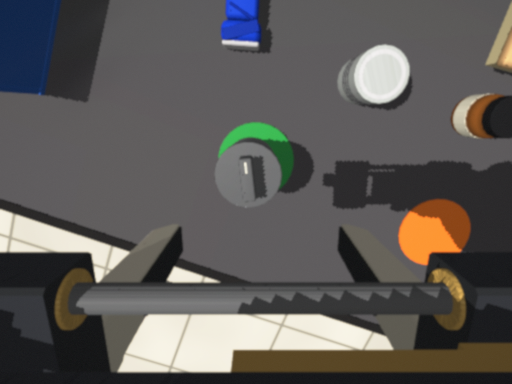

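The wrist view shows the jar lid (248,174) with a near-vertical knob (246,178), the green pad behind it (257,155) and the orange pad (434,232). The large tin (382,75) and the can (241,22) are also in view. Now a precise fit of the pads and the knob.

```bash
cat >> h.py <<'E'
from scipy.optimize import least_squares
def circ(w,mask,z,r,T=None,out=True):
    "fit circle of radius r in plane z to the hull of a mask; robust"
    ys,xs=np.where(mask); h=cv2.convexHull(np.c_[xs,ys].astype(np.int32))[:,0]
    pts=np.array([at(w,q,z,T)[:2] for q in h]); c0=pts.mean(0)
    f=least_squares(lambda c:np.hypot(*(pts-c).T)-r,c0,loss="soft_l1",f_scale=.001)
    return f.x, np.sqrt(np.mean(f.fun**2))
def near(m,c,rad):
    I=np.indices(m.shape); return m&(np.hypot(I[0]-c[1],I[1]-c[0])<rad)
E
python3 - <<'E'
from h import *
T=pose(); w=camera("wrist"); im=w["image"]; hsv=cv2.cvtColor(im,cv2.COLOR_BGR2HSV); H,S,V=cv2.split(hsv)
g=near((H>45)&(H<75)&(S>120)&(V>60),(257,160),50)
o=near((H<18)&(S>180)&(V>60),(434,232),50)
print("green",circ(w,g,.008,.055,T)); print("orange",circ(w,o,.008,.055,T))
for n,c in (("jar",(248,174)),("tin_large",(380,77)),("can",(241,22))):
    for r in regions_of(w,n)[:2]:
        print(n,round(r["p"],2),np.round(r["bbox"]),r["pixels"].sum())
        if n=="jar" and r["p"]>.4: print("lid",circ(w,r["pixels"],.104,.039,T))
        if n=="tin_large": print(circ(w,r["pixels"],.082,.031,T))
c=im[130:220,205:295]; cv2.imwrite("pics/w1c.png",cv2.resize(c,None,fx=6,fy=6,interpolation=cv2.INTER_CUBIC))
E
```

```text
green (array([0.4779409 , 0.18399648]), np.float64(0.00061429887075203))
orange (array([ 0.47070809, -0.11452798]), np.float64(0.0006945114404675768))
jar 0.89 [248. 172.  65.  72.] 3605
lid (array([0.47553902, 0.19104651]), np.float64(0.0013345287273162634))
tin_large 0.97 [372.  75.  72.  62.] 3232
(array([0.62705466, 0.09517188]), np.float64(0.006134161408011081))
can 0.56 [242.  27.  42.  54.] 1788
```

View pics/w1c.png

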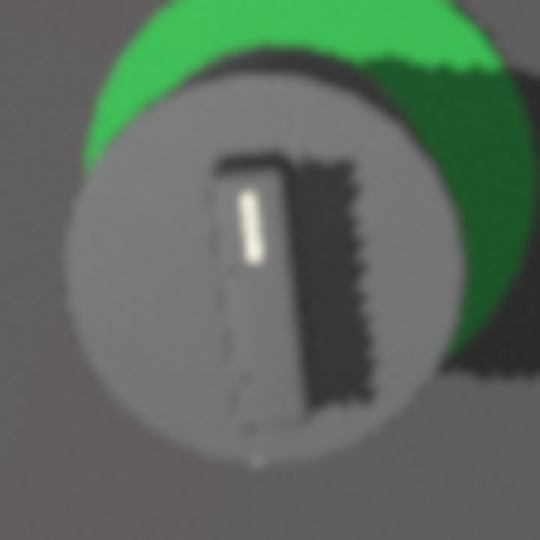

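```bash
python3 - <<'E'
from h import *
T=pose(); w=camera("wrist")
f=lambda x,y:at(w,(205+x/6-.4,130+y/6-.4),.128,T)[:2]
a,b,c,d=f(218,178),f(288,170),f(306,412),f(238,424)
print(a,b,c,d,(a+b+c+d)/4)
for u,v in ((a,d),(b,c)):
    e=u-v; print(np.hypot(*e),np.degrees(np.arctan2(e[1],e[0])))
print(np.hypot(*(a-b)))
j=np.array([.4755,.191])
plan(*j,.18,25); plan(*j,.110,25)
E
```

```text
[0.49433088 0.20119886] [0.50000293 0.1901348 ] [0.45947195 0.17170088] [0.45294827 0.18255184] [0.47668851 0.18639659]
0.04538977374574813 24.256351663535945
0.04452605558610205 24.456543847388666
0.012433248761229764
pos [0.4793 0.174  0.2789] yaw 20.55 shift [ 0.0079 -0.0578  0.3296] turn [ 0.0008 -0.0004 -0.0989] q [-0.11  0.3  -0.45  1.99  0.17  0.88 -1.86] t 4.12
pos [0.4793 0.174  0.2789] yaw 20.55 shift [ 0.0078 -0.0579  0.5629] turn [ 0.0008 -0.0004 -0.0989] q [-0.11  0.3  -0.45  1.99  0.17  0.88 -1.86] t 4.12
```

```bash
python3 - <<'E'
from h import *
T=pose(); w=camera("wrist"); im=w["image"]
print(T[0],at(w,(248.8,174.3),.104,T)); 
hsv=cv2.cvtColor(im,cv2.COLOR_BGR2HSV); H,S,V=cv2.split(hsv)
g=near((H>45)&(H<75)&(S>120)&(V>60),(257,160),50)
o=near((H<18)&(S>180)&(V>60),(434,232),50)
print("green",circ(w,g,.008,.055,T)); print("orange",circ(w,o,.008,.055,T))
E
```

```text
[0.47930193 0.17398372 0.27889095] [0.47702376 0.18691682 0.104     ]
green (array([0.47786211, 0.18394028]), np.float64(0.0007026783230095977))
orange (array([ 0.47097093, -0.11469994]), np.float64(0.0007100914660435807))
```

Call:
arm_command(targets=[[[0.007,-0.042,0.08],[0,0,-0.086]],[[0.007,-0.042,0.18],[0,0,-0.086]],[[0.007,-0.042,0.28],[0,0,-0.086]],[[0.007,-0.042,0.38],[0,0,-0.086]],[[0.007,-0.042,0.45],[0,0,-0.086]]])

```text
time: 4.58
position: [0.4761, 0.1866, 0.1417]
tool_rot: [0.0, 0.977, 0.212, -0.001]
contact_force: [-0.6, -0.4, 0.6]
opening: 0.0928
grip_force: 0.0
```

Call:
arm_command(targets=[[[0,0,0.05],[0,0,0]],[[0,0,0.09],[0,0,0]],[[0,0,0.115],[0,0,0]],[[0,0,0.12],[0,0,0]],[[0,0,0.12],[0,0,0]]])

```text
time: 5.0
position: [0.4766, 0.1875, 0.1076]
tool_rot: [0.0, 0.977, 0.212, -0.0]
contact_force: [-0.6, 0.7, 0.6]
opening: 0.0931
grip_force: 0.0
```

Call:
arm_command(targets=[[[0,0,0],[0,0,0]],[[0,0,0],[0,0,0]],[[0,0,0],[0,0,0]]])

```text
time: 5.25
position: [0.4768, 0.1879, 0.1084]
tool_rot: [-0.0, 0.977, 0.212, 0.001]
contact_force: [0.1, 0.5, -0.2]
opening: 0.0924
grip_force: 0.0
```

```bash
python3 -c "
from h import *
plan(.4768,.1866,.107,24.4)"
```

```text
pos [0.4768 0.1879 0.1084] yaw 24.53 shift [-0.002   0.004   0.0045] turn [ 0.0001 -0.0017  0.0028] q [-0.24  0.53 -0.35  2.17  0.37  0.5  -2.01] t 5.25
```

Close on the knob, then lift a little.

Call:
arm_command(targets=[[[0,0,0],[0,0,0]],[[0,0,0],[0,0,0]],[[0,0,0],[0,0,0]],[[0,0,0],[0,0,0]],[[0,0,0],[0,0,0]]], grip=1, grip_force=30)

```text
time: 5.67
position: [0.4764, 0.1879, 0.1076]
tool_rot: [-0.0, 0.977, 0.213, 0.0]
contact_force: [-0.2, -0.2, -0.5]
opening: 0.0645
grip_force: 0.0
```

Call:
arm_command(targets=[[[0,0,0],[0,0,0]],[[0,0,0],[0,0,0]],[[0,0,0],[0,0,0]],[[0,0,0],[0,0,0]],[[0,0,0],[0,0,0]]])

```text
time: 6.08
position: [0.4764, 0.1879, 0.1076]
tool_rot: [0.0, 0.977, 0.213, -0.0]
contact_force: [-0.0, -0.2, 0.0]
opening: 0.0309
grip_force: 0.0
```

Call:
arm_command(targets=[[[0,0,0],[0,0,0]],[[0,0,0],[0,0,0]],[[0,0,0],[0,0,0]],[[0,0,0],[0,0,0]],[[0,0,0],[0,0,0]]])

```text
time: 6.5
position: [0.4762, 0.1877, 0.1074]
tool_rot: [0.0, 0.977, 0.213, -0.0]
contact_force: [0.4, 0.5, -2.0]
opening: 0.0137
grip_force: 30.0
```

Call:
arm_command(targets=[[[0,0,-0.02],[0,0,0]],[[0,0,-0.05],[0,0,0]],[[0,0,-0.08],[0,0,0]],[[0,0,-0.1],[0,0,0]],[[0,0,-0.1],[0,0,0]]])

```text
time: 6.92
position: [0.4772, 0.1882, 0.1394]
tool_rot: [-0.0, 0.977, 0.212, 0.001]
contact_force: [0.1, 0.2, -2.6]
opening: 0.0138
grip_force: 30.0
```

```bash
python3 -c "
from h import *
plan(.4744,.0347,.137,24.4)"
```

```text
pos [0.4772 0.1882 0.1394] yaw 24.53 shift [-0.221   0.4616  0.0074] turn [ 0.0001 -0.0035  0.0028] q [-0.21  0.49 -0.38  2.14  0.33  0.57 -1.98] t 6.92
```

Call:
arm_command(targets=[[[-0.03,0.06,0],[0,0,0]],[[-0.075,0.155,0],[0,0,0]],[[-0.12,0.25,0],[0,0,0]],[[-0.165,0.345,0],[0,0,0]],[[-0.2,0.42,0],[0,0,0]]])

```text
time: 7.33
position: [0.4737, 0.0459, 0.1377]
tool_rot: [0.0, 0.977, 0.212, -0.0]
contact_force: [-0.2, 0.4, -3.3]
opening: 0.0137
grip_force: 30.0
```

Call:
arm_command(targets=[[[-0.021,0.042,0],[0,0,0]],[[-0.021,0.042,0],[0,0,0]],[[-0.021,0.042,0.04],[0,0,0]],[[-0.021,0.042,0.07],[0,0,0]],[[-0.021,0.042,0.09],[0,0,0]]])

```text
time: 7.75
position: [0.4735, 0.0349, 0.1099]
tool_rot: [-0.0, 0.977, 0.213, -0.0]
contact_force: [0.5, 1.1, -3.1]
opening: 0.0137
grip_force: 30.0
```

```bash
python3 -c "
from h import *
plan(.4744,.0347,.104,24.4)"
```

```text
pos [0.4735 0.0349 0.1099] yaw 24.59 shift [0.0023 0.0019 0.0196] turn [-0.0005  0.0003  0.0041] q [ 0.07  0.5  -0.36  2.24  0.39  0.45 -1.75] t 7.75
```

Call:
arm_command(targets=[[[0.002,0.001,0.008],[0,0,0]],[[0.002,0.001,0.014],[0,0,0]],[[0.002,0.001,0.018],[0,0,0]],[[0.002,0.001,0.02],[0,0,0]],[[0.002,0.001,0.021],[0,0,0]]])

```text
time: 8.17
position: [0.4744, 0.0344, 0.1044]
tool_rot: [0.0, 0.977, 0.213, 0.0]
contact_force: [-0.8, 0.2, -3.3]
opening: 0.0141
grip_force: 30.0
```

Call:
arm_command(targets=[[[0,0,0],[0,0,0]],[[0,0,0],[0,0,0]],[[0,0,0],[0,0,0]]])

```text
time: 8.42
position: [0.4744, 0.0342, 0.1045]
tool_rot: [0.0, 0.977, 0.213, 0.0]
contact_force: [-0.3, -0.9, -3.8]
opening: 0.0141
grip_force: 30.0
```

Call:
arm_command(targets=[[[0,0.0,0.002],[0,0,0]],[[0,0,0.004],[0,0,0]],[[0,0,0.005],[0,0,0]],[[0,0,0.005],[0,0,0]]])

```text
time: 8.75
position: [0.4744, 0.0343, 0.1031]
tool_rot: [0.0, 0.977, 0.213, 0.0]
contact_force: [-1.3, 0.9, 2.8]
opening: 0.0135
grip_force: 30.0
```

Contact. Release, lift, and look from a height with both pads in view.

Call:
arm_command(targets=[[[0,0,0],[0,0,0]],[[0,0,0],[0,0,0]],[[0,0,0],[0,0,0]],[[0,0,0],[0,0,0]],[[0,0,0],[0,0,0]]], grip=0)

```text
time: 9.17
position: [0.4744, 0.0342, 0.1028]
tool_rot: [-0.0, 0.977, 0.213, 0.0]
contact_force: [0.4, 0.0, -0.6]
opening: 0.0425
grip_force: 0.0
```

Call:
arm_command(targets=[[[0,0,-0.03],[0,0,0]],[[0,0,-0.1],[0,0,0]],[[0,0,-0.22],[0,0,0]],[[0,0,-0.35],[0,0,0]],[[0,0,-0.48],[0,0,0]]])

```text
time: 9.58
position: [0.4735, 0.0346, 0.2488]
tool_rot: [-0.0, 0.977, 0.213, -0.001]
contact_force: [1.2, -0.9, 0.0]
opening: 0.0758
grip_force: 0.0
```

Call:
arm_command(targets=[[[0,0,-0.1],[0,0,0]],[[0,0,-0.2],[0,0,0]],[[0,0,-0.25],[0,0,0]],[[0,0,-0.25],[0,0,0]],[[0,0,-0.25],[0,0,0]]])

```text
time: 10.0
position: [0.4743, 0.0342, 0.3228]
tool_rot: [0.0, 0.977, 0.212, 0.001]
contact_force: [-0.7, -0.0, -0.2]
opening: 0.0927
grip_force: 0.0
```

Call:
arm_command(targets=[[[0,0,0],[0,0,0]],[[0,0,0],[0,0,0]],[[0,0,0],[0,0,0]]])

```text
time: 10.25
position: [0.4738, 0.0342, 0.3208]
tool_rot: [-0.0, 0.977, 0.213, -0.001]
contact_force: [-0.5, -0.5, 1.2]
opening: 0.0929
grip_force: 0.0
```

```bash
python3 - <<'E'
from h import *
plan(.6,.1,.27)
T=pose(); w=camera("wrist"); im=w["image"]; cv2.imwrite("pics/w2.png",im)
H,S,V=cv2.split(cv2.cvtColor(im,cv2.COLOR_BGR2HSV))
for n,m in (("green",(H>45)&(H<75)&(S>120)&(V>60)),("orange",(H<18)&(S>200)&(V>60))):
    k,l,st,ce=cv2.connectedComponentsWithStats(m.astype(np.uint8))
    for i in range(1,k):
        if st[i,4]>500: print(n,st[i],circ(w,l==i,.008,.055,T))
Z=dict(jar=.1,tin_large=.082,tin_small=.049,can=.034,amber_jar=.079)
for n,z in Z.items():
    for r in regions_of(w,n)[:2]:
        print(n,round(r["p"],2),np.round(r["bbox"]),np.round(at(w,r["bbox"][:2],z/2,T),3))
E
```

```text
pos [0.4738 0.0342 0.3208] yaw 24.56 shift [ 0.4742 -0.0244  0.1682] turn [0. 0. 0.] q [ 0.24  0.21 -0.52  2.    0.13  0.96 -1.48] t 10.25
green [ 138   77   72   74 4124] (array([0.47836472, 0.18333091]), np.float64(0.00041890510168228424))
orange [ 311  166   64   61 2833] (array([ 0.47267434, -0.11401083]), np.float64(0.0029247944164635066))
jar 0.73 [418.  23.  64.  47.] [ 0.724 -0.076  0.05 ]
jar 0.63 [260. 166.  58.  62.] [0.468 0.032 0.05 ]
tin_large 0.68 [ 45. 237.  74.  30.] [0.219 0.297 0.041]
tin_large 0.58 [274.  36.  48.  65.] [0.635 0.088 0.041]
can 0.48 [158.   5.  34.   9.] [0.609 0.25  0.017]
amber_jar 0.55 [384.  83.  54.  42.] [ 0.645 -0.077  0.039]
amber_jar 0.26 [273.  35.  51.  67.] [0.635 0.09  0.039]
```

View pics/w2.png

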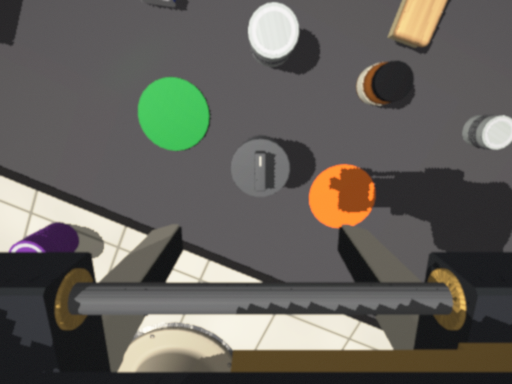

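The picture shows the jar (260,167) between the green pad (174,114) and the orange pad (342,196), the large tin (273,33) and the small tin (490,131). Next I refine the jar and orange pad fits while planning the hover over the large tin.

```bash
python3 - <<'E'
from h import *
T=pose(); w=camera("wrist"); im=w["image"]
H,S,V=cv2.split(cv2.cvtColor(im,cv2.COLOR_BGR2HSV))
o=near((H<18)&(S>150)&(V>20),(342,196),45)
og=circ(w,o,.008,.055,T); g=near((H>45)&(H<75)&(S>120)&(V>60),(174,114),50); gg=circ(w,g,.008,.055,T)
print(og,gg,(og[0]+gg[0])/2,np.hypot(*(og[0]-gg[0])))
e=cv2.Canny(cv2.GaussianBlur(cv2.cvtColor(im,cv2.COLOR_BGR2GRAY),(3,3),0),15,40)>0
I=np.indices(e.shape); r=np.hypot(I[0]-167,I[1]-260.5); e&=(r>25)&(r<33)
ys,xs=np.where(e); pts=np.array([at(w,q,.1,T)[:2] for q in zip(xs,ys)])
f=least_squares(lambda c:np.hypot(*(pts-c).T)-.039,[.474,.034],loss="soft_l1",f_scale=.0005); print("lid",f.x,at(w,(260.5,167),.1,T))
plan(.635,.093,.25,24.6)
E
```

```text
(array([ 0.47069434, -0.1153986 ]), np.float64(0.00027450004928773655)) (array([0.47844392, 0.18328193]), np.float64(0.00041514276633085594)) [0.47456913 0.03394167] 0.2987810427457456
lid [0.47441431 0.03506082] [0.476443   0.03473228 0.1       ]
pos [0.4743 0.0343 0.3216] yaw 24.55 shift [0.5685 0.0447 0.2385] turn [-0.0003  0.0004 -0.0011] q [ 0.25  0.21 -0.52  2.    0.13  0.96 -1.48] t 10.6
```

Call:
arm_command(targets=[[[0.1,0.01,0.04],[0,0,0]],[[0.22,0.02,0.09],[0,0,0]],[[0.34,0.03,0.14],[0,0,0]],[[0.46,0.04,0.19],[0,0,0]],[[0.57,0.045,0.24],[0,0,0]]])

```text
time: 11.02
position: [0.6375, 0.0934, 0.2487]
tool_rot: [0.0, 0.977, 0.212, 0.0]
contact_force: [0.9, -0.0, 0.3]
opening: 0.0931
grip_force: 0.0
```

Call:
arm_command(targets=[[[0,0,0],[0,0,0]],[[0,0,0],[0,0,0]],[[0,0,0],[0,0,0]]])

```text
time: 11.27
position: [0.6348, 0.093, 0.2495]
tool_rot: [-0.0, 0.977, 0.213, -0.001]
contact_force: [-0.7, 0.4, -0.1]
opening: 0.0929
grip_force: 0.0
```

```bash
python3 - <<'E'
from h import *
plan(.635,.093,.05,24.6)
T=pose(); w=camera("wrist"); im=w["image"]; cv2.imwrite("pics/w3.png",im)
for n,z,r0 in (("tin_large",.082,.031),):
    for r in regions_of(w,n)[:2]:
        print(n,round(r["p"],2),np.round(r["bbox"]),circ(w,r["pixels"],z,r0,T))
E
```

```text
pos [0.6348 0.093  0.2495] yaw 24.56 shift [1.30e-03 4.00e-04 6.65e-01] turn [-0.0004  0.0016 -0.0009] q [ 0.08  0.5  -0.47  1.75  0.27  0.96 -1.64] t 11.27
tin_large 0.9 [263. 178.  54.  60.] (array([0.6338251 , 0.09088284]), np.float64(0.0025028343052664243))
```

View pics/w3.png

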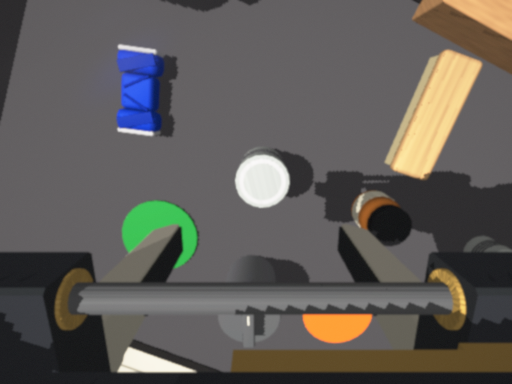

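The tin top is at (263,181), the can at (139,90), the brush at (435,115) and the amber jar at (380,215).

```bash
python3 - <<'E'
from h import *
T=pose(); w=camera("wrist"); im=w["image"]; g=cv2.cvtColor(im,cv2.COLOR_BGR2GRAY)
m=near(g>150,(263,181),34); print(m.sum(),circ(w,m,.082,.031,T),at(w,(263,181),.082,T))
f,_=circ(w,m,.082,.031,T)
plan(f[0],f[1],.046,24.6)
e=[at(w,q,.034,T)[:2] for q in ((139,131),(137,48))]; d=e[1]-e[0]; print("can",(e[0]+e[1])/2,np.hypot(*d),np.degrees(np.arctan2(d[1],d[0])))
E
```

```text
2284 (array([0.63165916, 0.08941639]), np.float64(0.00021252448878491756)) [0.63255225 0.08768106 0.082     ]
pos [0.6349 0.0924 0.2509] yaw 24.51 shift [-0.0146  0.004   0.6831] turn [ 0.0011 -0.0011 -0.0019] q [ 0.08  0.5  -0.47  1.75  0.27  0.96 -1.64] t 11.42
can [0.66110703 0.26606265] 0.09506967858023788 19.863714075747982
```

Call:
arm_command(targets=[[[-0.015,0.004,0.07],[0,0,0]],[[-0.015,0.004,0.17],[0,0,0]],[[-0.015,0.004,0.28],[0,0,0]],[[-0.015,0.004,0.39],[0,0,0]],[[-0.015,0.004,0.48],[0,0,0]]])

```text
time: 11.83
position: [0.6313, 0.0891, 0.1053]
tool_rot: [0.0, 0.977, 0.212, 0.0]
contact_force: [0.5, -0.4, -1.3]
opening: 0.093
grip_force: 0.0
```

Call:
arm_command(targets=[[[0,0,0.08],[0,0,0]],[[0,0,0.15],[0,0,0]],[[0,0,0.19],[0,0,0]],[[0,0,0.215],[0,0,0]],[[0,0,0.215],[0,0,0]]])

```text
time: 12.25
position: [0.6315, 0.0897, 0.0409]
tool_rot: [0.0, 0.977, 0.212, -0.0]
contact_force: [0.7, -0.4, -0.5]
opening: 0.0926
grip_force: 0.0
```

Call:
arm_command(targets=[[[0,0,0],[0,0,0]],[[0,0,0],[0,0,0]],[[0,0,0],[0,0,0]],[[0,0,0],[0,0,0]],[[0,0,0],[0,0,0]]], grip=1, grip_force=30)

```text
time: 12.67
position: [0.6323, 0.0901, 0.042]
tool_rot: [0.0, 0.977, 0.212, 0.001]
contact_force: [0.5, -1.3, -0.4]
opening: 0.0642
grip_force: 0.0
```

Call:
arm_command(targets=[[[0,0,0],[0,0,0]],[[0,0,0],[0,0,0]],[[0,0,0],[0,0,0]]])

```text
time: 12.92
position: [0.6323, 0.0899, 0.0419]
tool_rot: [0.0, 0.977, 0.212, 0.0]
contact_force: [-0.5, -1.8, 6.4]
opening: 0.0605
grip_force: 30.0
```

```bash
python3 -c "
from h import *
plan(.6317,.0894,.12,24.6);plan(.4781,.1836,.12,24.6)"
```

```text
pos [0.6323 0.0899 0.0419] yaw 24.53 shift [-0.0022  0.0007 -0.2604] turn [ 0.0007 -0.0008 -0.0015] q [-0.01  0.74 -0.34  1.91  0.44  0.56 -1.79] t 12.92
pos [0.6323 0.0899 0.0419] yaw 24.53 shift [-0.3376 -0.4975 -0.2609] turn [ 0.0007 -0.0008 -0.0015] q [-0.01  0.74 -0.34  1.91  0.44  0.56 -1.79] t 12.92
```

Call:
arm_command(targets=[[[0,0,-0.03],[0,0,0]],[[0,0,-0.09],[0,0,0]],[[0,0,-0.16],[0,0,0]],[[0,0,-0.22],[0,0,0]],[[0,0,-0.26],[0,0,0]]])

```text
time: 13.33
position: [0.632, 0.0902, 0.121]
tool_rot: [-0.0, 0.977, 0.213, 0.0]
contact_force: [0.4, 0.0, -3.6]
opening: 0.0606
grip_force: 30.0
```

Call:
arm_command(targets=[[[-0.04,-0.06,0],[0,0,0]],[[-0.1,-0.15,0],[0,0,0]],[[-0.17,-0.25,0],[0,0,0]],[[-0.24,-0.35,0],[0,0,0]],[[-0.3,-0.44,0],[0,0,0]]])

```text
time: 13.75
position: [0.4928, 0.1732, 0.1193]
tool_rot: [-0.0, 0.977, 0.213, -0.001]
contact_force: [0.3, 1.1, -3.0]
opening: 0.0608
grip_force: 30.0
```

Call:
arm_command(targets=[[[-0.037,-0.057,0],[0,0,0]],[[-0.037,-0.057,0.04],[0,0,0]],[[-0.037,-0.057,0.1],[0,0,0]],[[-0.037,-0.057,0.15],[0,0,0]],[[-0.037,-0.057,0.19],[0,0,0]]])

```text
time: 14.17
position: [0.4775, 0.1837, 0.0615]
tool_rot: [0.0, 0.977, 0.213, -0.0]
contact_force: [0.5, -0.2, -3.5]
opening: 0.0605
grip_force: 30.0
```

Call:
arm_command(targets=[[[0,0,0.01],[0,0,0]],[[0,0,0.02],[0,0,0]],[[0,0,0.02],[0,0,0]],[[0,0,0.02],[0,0,0]],[[0,0,0.02],[0,0,0]]])

```text
time: 14.58
position: [0.4784, 0.1838, 0.0569]
tool_rot: [-0.0, 0.977, 0.212, 0.0]
contact_force: [0.5, 0.8, -4.3]
opening: 0.0609
grip_force: 30.0
```

```bash
python3 -c "
from h import *
plan(.4781,.1836,.0462,24.6)"
```

```text
pos [0.4784 0.1838 0.0569] yaw 24.53 shift [-0.0011  0.0001  0.0357] turn [ 0.     -0.0012 -0.0015] q [-0.27  0.62 -0.29  2.2   0.47  0.38 -2.1 ] t 14.58
```

Call:
arm_command(targets=[[[0,0,0.012],[0,0,0]],[[0,0,0.022],[0,0,0]],[[0,0,0.03],[0,0,0]],[[0,0,0.033],[0,0,0]],[[0,0,0.033],[0,0,0]]])

```text
time: 15.0
position: [0.4778, 0.1836, 0.0461]
tool_rot: [0.0, 0.977, 0.213, -0.0]
contact_force: [-0.4, -0.7, -4.4]
opening: 0.0605
grip_force: 30.0
```

Call:
arm_command(targets=[[[0,0,0.002],[0,0,0]],[[0,0,0.003],[0,0,0]],[[0,0,0.003],[0,0,0]]])

```text
time: 15.25
position: [0.4779, 0.1837, 0.0459]
tool_rot: [0.0, 0.977, 0.213, 0.0]
contact_force: [-1.9, -0.8, 3.4]
opening: 0.0607
grip_force: 30.0
```

Call:
arm_command(targets=[[[0,0,0],[0,0,0]],[[0,0,0],[0,0,0]],[[0,0,0],[0,0,0]],[[0,0,0],[0,0,0]],[[0,0,0],[0,0,0]]], grip=0)

```text
time: 15.67
position: [0.4781, 0.1837, 0.0455]
tool_rot: [-0.0, 0.977, 0.212, 0.0]
contact_force: [0.8, 0.2, 1.0]
opening: 0.0892
grip_force: 0.0
```

Call:
arm_command(targets=[[[0,0,-0.03],[0,0,0]],[[0,0,-0.1],[0,0,0]],[[0,0,-0.22],[0,0,0]],[[0,0,-0.34],[0,0,0]],[[0,0,-0.46],[0,0,0]]])

```text
time: 16.08
position: [0.4773, 0.1836, 0.1855]
tool_rot: [-0.0, 0.977, 0.213, -0.001]
contact_force: [-0.1, 0.2, 0.3]
opening: 0.0929
grip_force: 0.0
```

Call:
arm_command(targets=[[[0,0,-0.1],[0,0,0]],[[0,0,-0.2],[0,0,0]],[[0,0,-0.24],[0,0,0]],[[0,0,-0.24],[0,0,0]],[[0,0,-0.24],[0,0,0]]])

```text
time: 16.5
position: [0.478, 0.1835, 0.2562]
tool_rot: [0.0, 0.977, 0.212, 0.001]
contact_force: [0.5, -0.9, 0.7]
opening: 0.0931
grip_force: 0.0
```

Call:
arm_command(targets=[[[0,0,0],[0,0,0]],[[0,0,0],[0,0,0]],[[0,0,0],[0,0,0]]])

```text
time: 16.75
position: [0.4774, 0.1835, 0.2543]
tool_rot: [0.0, 0.977, 0.213, -0.001]
contact_force: [-0.3, 0.1, -0.1]
opening: 0.0928
grip_force: 0.0
```

```bash
python3 - <<'E'
from h import *
T=pose(); w=camera("wrist"); im=w["image"]; cv2.imwrite("pics/w4.png",im)
for r in regions_of(w,"tin_large")[:2]:
    print(round(r["p"],2),np.round(r["bbox"]))
    b=r["bbox"]; g=cv2.cvtColor(im,cv2.COLOR_BGR2GRAY); m=near(r["pixels"]&(g>150),b[:2],60)
    if m.sum()>50: print(m.sum(),circ(w,m,.086,.031,T))
H,S,V=cv2.split(cv2.cvtColor(im,cv2.COLOR_BGR2HSV))
m=(H>45)&(H<75)&(S>120)&(V>40); m[240:]=0; m[:,:120]=0; print("green",circ(w,near(m,(256,170),70),.008,.055,T))
plan(.648,-.258,.25,24.6)
E
```

```text
0.94 [259. 172.  54.  61.]
2255 (array([0.47697776, 0.18416556]), np.float64(0.00039682200693214015))
0.35 [369. 221.  80.  72.]
green (array([0.47828941, 0.18391319]), np.float64(0.0005825194868810126))
pos [0.4777 0.1837 0.2546] yaw 24.56 shift [-0.0955  1.575   0.0151] turn [-0.0004  0.0022 -0.0008] q [-0.08  0.34 -0.51  2.02  0.22  0.84 -1.86] t 16.85
```

Call:
arm_command(targets=[[[-0.006,0.08,0],[0,0,0]],[[-0.012,0.2,0],[0,0,0]],[[-0.02,0.32,0],[0,0,0]],[[-0.026,0.44,0],[0,0,0]],[[-0.033,0.55,0],[0,0,0]]])

```text
time: 17.27
position: [0.5379, 0.0276, 0.255]
tool_rot: [0.0, 0.977, 0.213, -0.0]
contact_force: [0.9, 0.3, -1.0]
opening: 0.0932
grip_force: 0.0
```

Call:
arm_command(targets=[[[-0.006,0.11,0],[0,0,0]],[[-0.012,0.22,0],[0,0,0]],[[-0.02,0.33,0],[0,0,0]],[[-0.026,0.44,0],[0,0,0]],[[-0.033,0.55,0],[0,0,0]]])

```text
time: 17.68
position: [0.5973, -0.1263, 0.2549]
tool_rot: [-0.0, 0.977, 0.213, -0.0]
contact_force: [-0.5, 1.0, -0.1]
opening: 0.0933
grip_force: 0.0
```

Call:
arm_command(targets=[[[-0.006,0.11,0],[0,0,0]],[[-0.012,0.22,0],[0,0,0]],[[-0.02,0.33,0],[0,0,0]],[[-0.026,0.43,0],[0,0,0]],[[-0.03,0.475,0.015],[0,0,0]]])

```text
time: 18.1
position: [0.6487, -0.2629, 0.2503]
tool_rot: [0.001, 0.978, 0.211, -0.0]
contact_force: [-0.7, -1.0, -0.2]
opening: 0.0928
grip_force: 0.0
```

Call:
arm_command(targets=[[[0,0,0],[0,0,0]],[[0,0,0],[0,0,0]],[[0,0,0],[0,0,0]],[[0,0,0],[0,0,0]]])

```text
time: 18.43
position: [0.6481, -0.2558, 0.2512]
tool_rot: [-0.0, 0.977, 0.214, 0.0]
contact_force: [-0.4, 0.2, -0.4]
opening: 0.093
grip_force: 0.0
```

```bash
python3 - <<'E'
from h import *
T=pose(); w=camera("wrist"); im=w["image"]; cv2.imwrite("pics/w5.png",im); g=cv2.cvtColor(im,cv2.COLOR_BGR2GRAY)
for r in regions_of(w,"tin_small")[:2]:
    print(round(r["p"],2),np.round(r["bbox"]))
    for th in (130,150):
        m=near(r["pixels"]&(g>th),r["bbox"][:2],60)
        if m.sum()>50: print(m.sum(),circ(w,m,.049,.024,T))
plan(.648,-.258,.013,24.6)
E
```

```text
0.79 [264. 167.  35.  35.]
1120 (array([ 0.6547732 , -0.25667792]), np.float64(0.0007779433740431868))
1111 (array([ 0.65454135, -0.25673683]), np.float64(0.0008438377906566971))
pos [ 0.6482 -0.2564  0.2515] yaw 24.66 shift [-0.0031  0.0046  0.795 ] turn [ 0.     -0.0005  0.0014] q [ 0.54  0.56 -0.4   1.62  0.25  1.01 -1.07] t 18.53
```

View pics/w5.png

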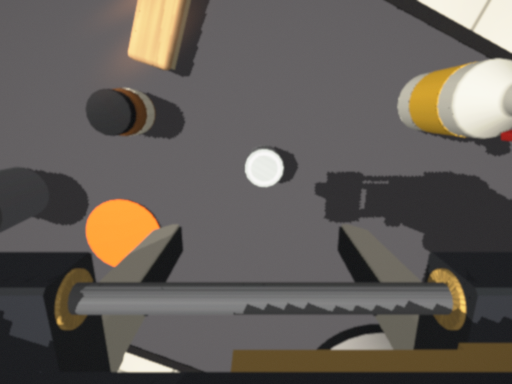

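The small tin's top is at (264,167), with the spray bottle well clear at (430,100).

Call:
arm_command(targets=[[[0.019,0.01,0.07],[0,0,0]],[[0.019,0.01,0.18],[0,0,0]],[[0.019,0.01,0.3],[0,0,0]],[[0.019,0.01,0.42],[0,0,0]],[[0.019,0.01,0.53],[0,0,0]]])

```text
time: 18.95
position: [0.6544, -0.2576, 0.0908]
tool_rot: [0.0, 0.977, 0.213, 0.0]
contact_force: [-0.1, -0.9, 1.2]
opening: 0.093
grip_force: 0.0
```

Call:
arm_command(targets=[[[0,0,0.08],[0,0,0]],[[0,0,0.16],[0,0,0]],[[0,0,0.22],[0,0,0]],[[0,0,0.255],[0,0,0]],[[0,0,0.265],[0,0,0]]])

```text
time: 19.37
position: [0.6538, -0.2574, 0.0109]
tool_rot: [-0.001, 0.977, 0.213, -0.001]
contact_force: [0.1, -0.8, 0.2]
opening: 0.093
grip_force: 0.0
```

Call:
arm_command(targets=[[[0,0,0],[0,0,0]],[[0,0,0],[0,0,0]],[[0,0,0],[0,0,0]],[[0,0,0],[0,0,0]],[[0,0,0],[0,0,0]]], grip=1, grip_force=20)

```text
time: 19.78
position: [0.655, -0.2587, 0.0136]
tool_rot: [0.0, 0.977, 0.212, 0.001]
contact_force: [-0.4, 0.2, 0.1]
opening: 0.0641
grip_force: 0.0
```

Call:
arm_command(targets=[[[0,0,0],[0,0,0]],[[0,0,0],[0,0,0]],[[0,0,0],[0,0,0]],[[0,0,0],[0,0,0]],[[0,0,0],[0,0,0]]])

```text
time: 20.2
position: [0.6545, -0.2586, 0.0127]
tool_rot: [0.0, 0.977, 0.212, 0.0]
contact_force: [-0.9, -0.9, 3.9]
opening: 0.047
grip_force: 20.0
```

```bash
python3 -c "
from h import *
plan(.6546,-.2567,.2,24.6);plan(.4772,.1841,.2,24.6)"
```

```text
pos [ 0.6545 -0.2586  0.0127] yaw 24.53 shift [ 0.0028 -0.0056 -0.6242] turn [ 0.0003  0.     -0.0015] q [ 0.48  0.83 -0.29  1.76  0.38  0.61 -1.19] t 20.2
pos [ 0.6545 -0.2586  0.0127] yaw 24.53 shift [ 0.075  -1.5878 -0.6245] turn [ 0.0003  0.     -0.0015] q [ 0.48  0.83 -0.29  1.76  0.38  0.61 -1.19] t 20.2
```

Call:
arm_command(targets=[[[0,0,-0.04],[0,0,0]],[[0,0,-0.12],[0,0,0]],[[0,0,-0.23],[0,0,0]],[[0,0,-0.34],[0,0,0]],[[0,0,-0.45],[0,0,0]]])

```text
time: 20.62
position: [0.6541, -0.2582, 0.1493]
tool_rot: [-0.0, 0.977, 0.213, -0.0]
contact_force: [0.5, -0.2, -0.8]
opening: 0.0466
grip_force: 20.0
```

Call:
arm_command(targets=[[[0,0,-0.1],[0,0,0]],[[0.005,-0.06,-0.17],[0,0,0]],[[0.01,-0.15,-0.18],[0,0,0]],[[0.015,-0.25,-0.18],[0,0,0]],[[0.02,-0.36,-0.18],[0,0,0]]])

```text
time: 21.03
position: [0.6147, -0.1575, 0.2027]
tool_rot: [0.0, 0.977, 0.212, 0.001]
contact_force: [0.6, 0.5, -1.2]
opening: 0.0465
grip_force: 20.0
```

Call:
arm_command(targets=[[[0.005,-0.11,0],[0,0,0]],[[0.01,-0.22,0],[0,0,0]],[[0.015,-0.33,0],[0,0,0]],[[0.02,-0.44,0],[0,0,0]],[[0.025,-0.55,0],[0,0,0]]])

```text
time: 21.45
position: [0.5524, -0.0032, 0.2022]
tool_rot: [0.0, 0.977, 0.213, 0.0]
contact_force: [0.4, 1.0, -2.4]
opening: 0.0466
grip_force: 20.0
```

Call:
arm_command(targets=[[[0.005,-0.11,0],[0,0,0]],[[0.01,-0.22,0],[0,0,0]],[[0.015,-0.33,0],[0,0,0]],[[0.02,-0.44,0],[0,0,0]],[[0.025,-0.52,0],[0,0,0]]])

```text
time: 21.87
position: [0.4939, 0.1432, 0.2023]
tool_rot: [-0.0, 0.977, 0.214, 0.0]
contact_force: [-0.4, 0.8, -0.7]
opening: 0.0466
grip_force: 20.0
```

Call:
arm_command(targets=[[[0.003,-0.08,0],[0,0,0]],[[0.003,-0.14,0],[0,0,0]],[[0.003,-0.155,0],[0,0,0]],[[0.003,-0.158,0],[0,0,0]],[[0.003,-0.158,0],[0,0,0]]])

```text
time: 22.28
position: [0.4767, 0.1834, 0.2018]
tool_rot: [0.0, 0.977, 0.213, 0.0]
contact_force: [0.4, -0.1, -1.1]
opening: 0.0465
grip_force: 20.0
```

Call:
arm_command(targets=[[[0,0,0],[0,0,0]],[[0,0,0],[0,0,0]],[[0,0,0],[0,0,0]],[[0,0,0],[0,0,0]]])

```text
time: 22.62
position: [0.4768, 0.1832, 0.2014]
tool_rot: [0.0, 0.977, 0.212, -0.0]
contact_force: [0.3, -0.1, -2.0]
opening: 0.0466
grip_force: 20.0
```

```bash
python3 - <<'E'
from h import *
plan(.4765,.1838,.0965,24.6)
T=pose(); w=camera("wrist"); im=w["image"]; cv2.imwrite("pics/w6.png",im)
E
```

```text
pos [0.4768 0.1832 0.2014] yaw 24.47 shift [-1.000e-04 -2.300e-03  3.497e-01] turn [ 0.0002  0.0004 -0.003 ] q [-0.15  0.4  -0.44  2.08  0.26  0.71 -1.9 ] t 22.62
```

View pics/w6.png

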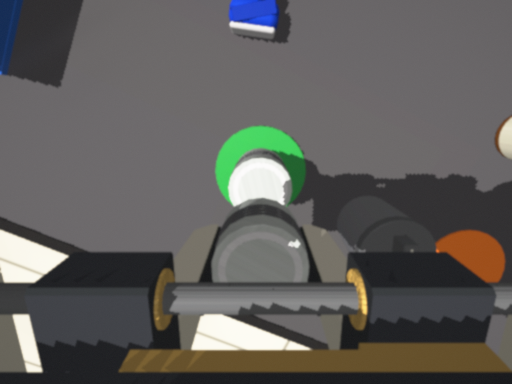

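Call:
arm_command(targets=[[[0,-0.002,0.06],[0,0,0]],[[0,-0.002,0.14],[0,0,0]],[[0,-0.002,0.22],[0,0,0]],[[0,-0.002,0.28],[0,0,0]],[[0,-0.002,0.31],[0,0,0]]])

```text
time: 23.08
position: [0.4756, 0.184, 0.1065]
tool_rot: [0.0, 0.977, 0.212, -0.001]
contact_force: [-0.3, 0.6, -0.6]
opening: 0.0468
grip_force: 20.0
```

Call:
arm_command(targets=[[[0,0,0.02],[0,0,0]],[[0,0,0.033],[0,0,0]],[[0,0,0.04],[0,0,0]],[[0,0,0.04],[0,0,0]],[[0,0,0.04],[0,0,0]]])

```text
time: 23.5
position: [0.4767, 0.1847, 0.0971]
tool_rot: [-0.0, 0.977, 0.213, 0.001]
contact_force: [0.6, -0.1, -0.1]
opening: 0.0467
grip_force: 20.0
```

Call:
arm_command(targets=[[[0,0,0.002],[0,0,0]],[[0,0,0.003],[0,0,0]],[[0,0,0.004],[0,0,0]],[[0,0,0.004],[0,0,0]]])

```text
time: 23.83
position: [0.4764, 0.1845, 0.0955]
tool_rot: [-0.0, 0.977, 0.213, 0.0]
contact_force: [-0.4, -1.2, -1.3]
opening: 0.0469
grip_force: 20.0
```

Call:
arm_command(targets=[[[0,0.001,0.001],[0,0,0]],[[0,0.001,0.002],[0,0,0]],[[0,0.001,0.003],[0,0,0]],[[0,0.001,0.003],[0,0,0]]])

```text
time: 24.17
position: [0.4765, 0.1842, 0.0946]
tool_rot: [0.0, 0.977, 0.213, 0.0]
contact_force: [-0.5, -1.4, 4.1]
opening: 0.0471
grip_force: 20.0
```

Call:
arm_command(targets=[[[0,0,0],[0,0,0]],[[0,0,0],[0,0,0]],[[0,0,0],[0,0,0]],[[0,0,0],[0,0,0]],[[0,0,0],[0,0,0]]], grip=0)

```text
time: 24.58
position: [0.4764, 0.1843, 0.0943]
tool_rot: [0.0, 0.977, 0.213, -0.0]
contact_force: [0.1, -0.5, 0.1]
opening: 0.0754
grip_force: 0.0
```

Call:
arm_command(targets=[[[0,0,-0.02],[0,0,0]],[[0,0,-0.06],[0,0,0]],[[0,0,-0.16],[0,0,0]],[[0,0,-0.28],[0,0,0]],[[0,0,-0.4],[0,0,0]]])

```text
time: 25.0
position: [0.4756, 0.1842, 0.2157]
tool_rot: [-0.0, 0.977, 0.213, -0.001]
contact_force: [1.8, -0.4, -0.5]
opening: 0.0927
grip_force: 0.0
```

Call:
arm_command(targets=[[[0,0,-0.1],[0,0,0]],[[0,0,-0.18],[0,0,0]],[[0,0,-0.2],[0,0,0]],[[0,0,-0.2],[0,0,0]],[[0,0,-0.2],[0,0,0]]])

```text
time: 25.42
position: [0.4762, 0.1839, 0.2741]
tool_rot: [0.0, 0.977, 0.212, 0.0]
contact_force: [0.9, -0.1, -1.4]
opening: 0.0931
grip_force: 0.0
```

Call:
arm_command(targets=[[[0,0,0],[0,0,0]],[[0,0,0],[0,0,0]],[[0,0,0],[0,0,0]]])

```text
time: 25.67
position: [0.4759, 0.1841, 0.2732]
tool_rot: [0.0, 0.977, 0.213, -0.001]
contact_force: [0.4, 0.5, -0.5]
opening: 0.0932
grip_force: 0.0
```

```bash
python3 - <<'E'
from h import *
T=pose(); w=camera("wrist"); im=w["image"]; cv2.imwrite("pics/w7.png",im); g=cv2.cvtColor(im,cv2.COLOR_BGR2GRAY)
for r in regions_of(w,"tin_small")[:2]:
    print(round(r["p"],2),np.round(r["bbox"]))
    m=r["pixels"]&(g>140)
    if m.sum()>50: print(m.sum(),circ(w,m,.131,.024,T))
plan(.661,.266,.24,20)
E
```

```text
0.88 [260. 181.  43.  47.]
1539 (array([0.47691093, 0.18528277]), np.float64(0.0014243389511415265))
pos [0.4762 0.1842 0.2736] yaw 24.56 shift [0.6738 0.0082 0.1109] turn [-0.0003  0.002   0.1013] q [-0.1   0.31 -0.49  2.    0.19  0.88 -1.83] t 25.77
```

View pics/w7.png

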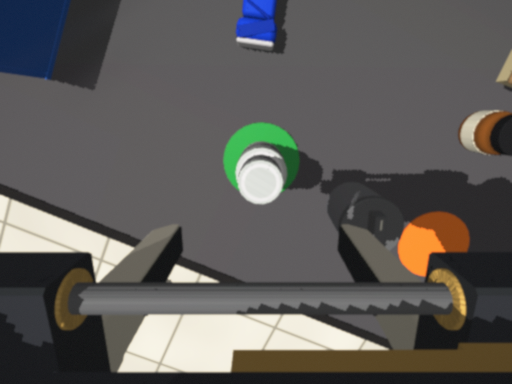

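The small tin (261,180) stands on the large one, which is on the green pad (261,160). On to the can.

Call:
arm_command(targets=[[[0.08,0.001,0.01],[0,0,0.02]],[[0.2,0.002,0.03],[0,0,0.05]],[[0.32,0.004,0.05],[0,0,0.08]],[[0.44,0.006,0.08],[0,0,0.1]],[[0.56,0.008,0.1],[0,0,0.1]]])

```text
time: 26.18
position: [0.6315, 0.2523, 0.2431]
tool_rot: [0.0, 0.985, 0.173, -0.001]
contact_force: [0.9, 0.7, 1.1]
opening: 0.093
grip_force: 0.0
```

Call:
arm_command(targets=[[[0.08,0,0.01],[0,0,0]],[[0.115,0,0.01],[0,0,0]],[[0.115,0,0.01],[0,0,0]],[[0.115,0,0.01],[0,0,0]],[[0.115,0,0.01],[0,0,0]]])

```text
time: 26.6
position: [0.6616, 0.2634, 0.2411]
tool_rot: [0.0, 0.985, 0.174, -0.001]
contact_force: [-0.5, -0.7, 0.3]
opening: 0.0932
grip_force: 0.0
```

```bash
python3 - <<'E'
from h import *
T=pose(); w=camera("wrist"); im=w["image"]
for r in regions_of(w,"can")[:1]:
    b=r["bbox"]; print(round(r["p"],2),np.round(b))
    x0,y0=int(b[0]-60),int(b[1]-65); print(x0,y0)
    cv2.imwrite("pics/w8.png",cv2.resize(im[y0:y0+130,x0:x0+120],None,fx=4.5,fy=4.5,interpolation=cv2.INTER_CUBIC))
plan(.661,.266,.013,20)
E
```

```text
0.6 [257. 171.  40.  79.]
197 105
pos [0.6618 0.2633 0.2418] yaw 20.05 shift [ 7.000e-04 -9.500e-03  7.627e-01] turn [0.0004 0.0002 0.0012] q [-0.21  0.59 -0.41  1.59  0.26  1.01 -1.91] t 26.7
```

View pics/w8.png

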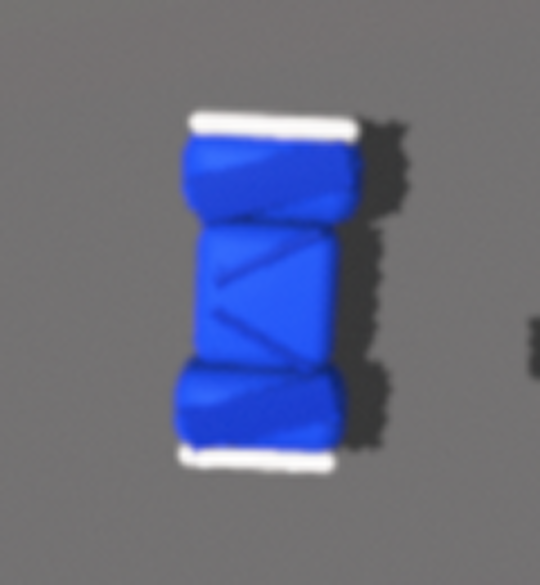

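```bash
python3 - <<'E'
from h import *
T=pose(); w=camera("wrist")
f=lambda x,y,z:at(w,(197+x/4.5-.4,105+y/4.5-.4),z,T)[:2]
a,b=f(274,119,.03),f(257,466,.03); d=a-b
print((a+b)/2,np.hypot(*d),np.degrees(np.arctan2(d[1],d[0])),f(266,296,.034),f(263,296,.02))
c=f(266,296,.032); plan(c[0],c[1],.010,17.2)
E
```

```text
[0.65880889 0.26834625] 0.09997228297378499 17.104399978641 [0.66032623 0.26859495] [0.65736366 0.26866285]
pos [0.662  0.2633 0.242 ] yaw 20.05 shift [-7.000e-04 -1.860e-02  7.733e-01] turn [ 0.0003 -0.0004  0.0634] q [-0.21  0.59 -0.41  1.59  0.26  1.01 -1.91] t 26.75
```

Call:
arm_command(targets=[[[-0.002,-0.019,0.07],[0,0,0.064]],[[-0.002,-0.019,0.18],[0,0,0.064]],[[-0.002,-0.019,0.3],[0,0,0.064]],[[-0.002,-0.019,0.42],[0,0,0.064]],[[-0.002,-0.019,0.53],[0,0,0.064]]])

```text
time: 27.17
position: [0.6597, 0.2684, 0.0815]
tool_rot: [-0.0, 0.989, 0.149, 0.0]
contact_force: [0.9, 0.0, -0.3]
opening: 0.0925
grip_force: 0.0
```

Call:
arm_command(targets=[[[0,0,0.08],[0,0,0]],[[0,0,0.16],[0,0,0]],[[0,0,0.21],[0,0,0]],[[0,0,0.235],[0,0,0]],[[0,0,0.243],[0,0,0]]])

```text
time: 27.58
position: [0.6597, 0.2686, 0.0088]
tool_rot: [0.0, 0.989, 0.149, -0.001]
contact_force: [-0.1, 0.1, 0.3]
opening: 0.0929
grip_force: 0.0
```

Call:
arm_command(targets=[[[0,0,0],[0,0,0]],[[0,0,0],[0,0,0]],[[0,0,0],[0,0,0]],[[0,0,0],[0,0,0]],[[0,0,0],[0,0,0]]], grip=1, grip_force=12)

```text
time: 28.0
position: [0.6606, 0.269, 0.0105]
tool_rot: [-0.0, 0.989, 0.149, 0.001]
contact_force: [0.9, -0.8, 0.3]
opening: 0.0641
grip_force: 0.0
```

Call:
arm_command(targets=[[[0,0,0],[0,0,0]],[[0,0,0],[0,0,0]],[[0,0,0],[0,0,0]],[[0,0,0],[0,0,0]],[[0,0,0],[0,0,0]]])

```text
time: 28.42
position: [0.6601, 0.2688, 0.0095]
tool_rot: [0.0, 0.989, 0.149, -0.0]
contact_force: [0.9, -0.5, 1.1]
opening: 0.0398
grip_force: 12.0
```

```bash
python3 -c "
from h import *
plan(.6595,.2685,.22,17.1);plan(.4708,-.1151,.22,17.1)"
```

```text
pos [0.6601 0.2688 0.0095] yaw 17.16 shift [-2.400e-03  4.000e-04 -7.017e-01] turn [0.0001 0.0001 0.0013] q [-0.29  0.84 -0.3   1.74  0.38  0.62 -2.08] t 28.42
pos [0.6601 0.2688 0.0095] yaw 17.16 shift [-0.9807  1.0366 -0.7015] turn [0.0001 0.0001 0.0013] q [-0.29  0.84 -0.3   1.74  0.38  0.62 -2.08] t 28.42
```

Call:
arm_command(targets=[[[0,0,-0.04],[0,0,0]],[[0,0,-0.12],[0,0,0]],[[0,0,-0.23],[0,0,0]],[[0,0,-0.34],[0,0,0]],[[0,0,-0.45],[0,0,0]]])

```text
time: 28.83
position: [0.6598, 0.2688, 0.1466]
tool_rot: [-0.0, 0.989, 0.149, -0.0]
contact_force: [0.6, -0.5, -1.0]
opening: 0.0399
grip_force: 12.0
```

Call:
arm_command(targets=[[[0,0,-0.1],[0,0,0]],[[0,0,-0.2],[0,0,0]],[[-0.05,0.05,-0.25],[0,0,0]],[[-0.11,0.12,-0.25],[0,0,0]],[[-0.18,0.19,-0.25],[0,0,0]]])

```text
time: 29.25
position: [0.6255, 0.1988, 0.2218]
tool_rot: [-0.0, 0.989, 0.15, 0.002]
contact_force: [0.2, -1.1, -0.9]
opening: 0.04
grip_force: 12.0
```

Call:
arm_command(targets=[[[-0.08,0.08,0],[0,0,0]],[[-0.16,0.17,0],[0,0,0]],[[-0.24,0.25,0],[0,0,0]],[[-0.32,0.34,0],[0,0,0]],[[-0.4,0.42,0],[0,0,0]]])

```text
time: 29.67
position: [0.5469, 0.0409, 0.2203]
tool_rot: [0.0, 0.989, 0.149, 0.0]
contact_force: [0.5, -0.2, 0.6]
opening: 0.0398
grip_force: 12.0
```

Call:
arm_command(targets=[[[-0.08,0.08,0],[0,0,0]],[[-0.16,0.17,0],[0,0,0]],[[-0.24,0.25,0],[0,0,0]],[[-0.32,0.34,0],[0,0,0]],[[-0.38,0.41,0],[0,0,0]]])

```text
time: 30.08
position: [0.4735, -0.1108, 0.2203]
tool_rot: [0.001, 0.989, 0.149, -0.0]
contact_force: [-0.1, -0.4, -0.6]
opening: 0.0395
grip_force: 12.0
```

Call:
arm_command(targets=[[[-0.02,0.017,0],[0,0,0]],[[-0.02,0.017,0],[0,0,0]],[[-0.02,0.017,0],[0,0,0]],[[-0.02,0.017,0],[0,0,0]],[[-0.02,0.017,0],[0,0,0]]])

```text
time: 30.5
position: [0.4718, -0.1136, 0.2197]
tool_rot: [-0.0, 0.989, 0.15, 0.0]
contact_force: [-0.9, -0.0, -0.5]
opening: 0.0398
grip_force: 12.0
```

```bash
python3 - <<'E'
from h import *
plan(.4715,-.1149,.0145,17.1)
w=camera("wrist"); cv2.imwrite("pics/w9.png",w["image"])
E
```

```text
pos [ 0.4718 -0.1136  0.2197] yaw 17.3 shift [-0.0029  0.0041  0.684 ] turn [-0.0004 -0.0009  0.0045] q [ 0.44  0.34 -0.42  2.12  0.2   0.72 -1.38] t 30.5
```

View pics/w9.png

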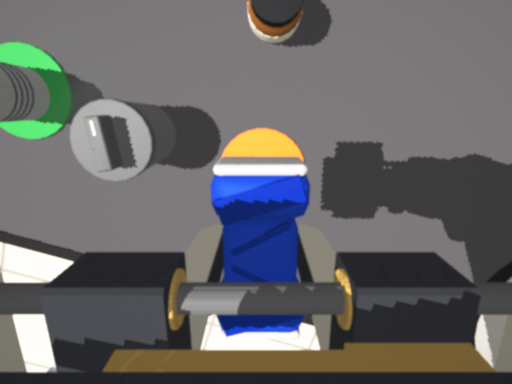

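Call:
arm_command(targets=[[[-0.003,0.004,0.06],[0,0,0]],[[-0.003,0.004,0.16],[0,0,0]],[[-0.003,0.004,0.27],[0,0,0]],[[-0.003,0.004,0.38],[0,0,0]],[[-0.003,0.004,0.48],[0,0,0]]])

```text
time: 30.97
position: [0.4709, -0.1155, 0.074]
tool_rot: [-0.0, 0.989, 0.15, 0.0]
contact_force: [1.1, -0.9, 0.4]
opening: 0.04
grip_force: 12.0
```

Call:
arm_command(targets=[[[0,0,0.07],[0,0,0]],[[0,0,0.12],[0,0,0]],[[0,0,0.16],[0,0,0]],[[0,0,0.18],[0,0,0]],[[0,0,0.19],[0,0,0]]])

```text
time: 31.38
position: [0.4707, -0.1156, 0.0176]
tool_rot: [-0.0, 0.989, 0.15, -0.001]
contact_force: [1.1, -0.3, 0.7]
opening: 0.0399
grip_force: 12.0
```

Call:
arm_command(targets=[[[0,0,0.003],[0,0,0]],[[0,0,0.006],[0,0,0]],[[0,0,0.008],[0,0,0]],[[0,0,0.008],[0,0,0]],[[0,0,0.008],[0,0,0]]])

```text
time: 31.8
position: [0.4708, -0.1168, 0.0166]
tool_rot: [0.0, 0.989, 0.149, 0.0]
contact_force: [0.7, 1.0, -0.5]
opening: 0.0399
grip_force: 12.0
```

```bash
python3 -c "
from h import *
plan(.4715,-.1149,.0135,17.1)"
```

```text
pos [ 0.4708 -0.1168  0.0166] yaw 17.14 shift [ 0.0041 -0.0053  0.0104] turn [ 0.0005 -0.0011  0.0009] q [ 0.23  0.67 -0.15  2.28  0.46  0.21 -1.61] t 31.8
```

Call:
arm_command(targets=[[[0.003,-0.004,0.003],[0,0,0]],[[0.004,-0.005,0.006],[0,0,0]],[[0.004,-0.005,0.008],[0,0,0]],[[0.004,-0.005,0.009],[0,0,0]],[[0.004,-0.005,0.009],[0,0,0]]])

```text
time: 32.22
position: [0.4713, -0.1147, 0.0134]
tool_rot: [-0.0, 0.989, 0.149, 0.0]
contact_force: [0.9, -0.3, 1.6]
opening: 0.0397
grip_force: 12.0
```

Call:
arm_command(targets=[[[0,0,0.001],[0,0,0]],[[0,0,0.001],[0,0,0]],[[0,0,0.001],[0,0,0]]])

```text
time: 32.47
position: [0.4713, -0.1147, 0.0134]
tool_rot: [0.0, 0.989, 0.149, 0.0]
contact_force: [-0.6, 1.6, 5.7]
opening: 0.0399
grip_force: 12.0
```

Touching. Release, rise and check.

Call:
arm_command(targets=[[[0,0,0],[0,0,0]],[[0,0,0],[0,0,0]],[[0,0,0],[0,0,0]],[[0,0,0],[0,0,0]],[[0,0,0],[0,0,0]]], grip=0)

```text
time: 32.88
position: [0.4712, -0.1148, 0.013]
tool_rot: [-0.0, 0.989, 0.149, -0.0]
contact_force: [-0.3, -0.5, 0.5]
opening: 0.0686
grip_force: 0.0
```

Call:
arm_command(targets=[[[0,0,0],[0,0,0]],[[0,0,-0.03],[0,0,0]],[[0,0,-0.1],[0,0,0]],[[0,0,-0.2],[0,0,0]],[[0,0,-0.32],[0,0,0]]])

```text
time: 33.3
position: [0.4701, -0.1144, 0.1097]
tool_rot: [-0.0, 0.989, 0.15, -0.002]
contact_force: [-0.1, 0.2, -0.2]
opening: 0.0924
grip_force: 0.0
```

Call:
arm_command(targets=[[[0,0,-0.12],[0,0,0]],[[0,0,-0.24],[0,0,0]],[[0,0,-0.36],[0,0,0]],[[0,0,-0.46],[0,0,0]],[[0,0,-0.5],[0,0,0]]])

```text
time: 33.72
position: [0.4721, -0.1147, 0.2639]
tool_rot: [0.001, 0.989, 0.149, 0.002]
contact_force: [0.2, -1.1, 0.4]
opening: 0.0932
grip_force: 0.0
```

Call:
arm_command(targets=[[[0,0,0],[0,0,0]],[[0,0,0],[0,0,0]],[[0,0,0],[0,0,0]],[[0,0,0],[0,0,0]]])

```text
time: 34.05
position: [0.4704, -0.1147, 0.258]
tool_rot: [-0.0, 0.989, 0.149, -0.001]
contact_force: [-0.4, 0.3, -0.0]
opening: 0.0928
grip_force: 0.0
```

```bash
python3 - <<'E'
from h import *
T=pose(); print(T[0]); w=camera("wrist"); im=w["image"]; cv2.imwrite("pics/w10.png",im)
r=regions_of(w,"can")[0]; print(round(r["p"],2),np.round(r["bbox"]),at(w,r["bbox"][:2],.03,T))
H,S,V=cv2.split(cv2.cvtColor(im,cv2.COLOR_BGR2HSV))
o=near((H<18)&(S>150)&(V>20),r["bbox"][:2],60); print(circ(w,o,.008,.055,T))
E
```

```text
[ 0.47042149 -0.11466141  0.25804591]
0.88 [260. 168.  37.  78.] [ 0.4701323  -0.11502634  0.03      ]
(array([ 0.47049213, -0.11596494]), np.float64(0.00021512689913550593))
```

View pics/w10.png

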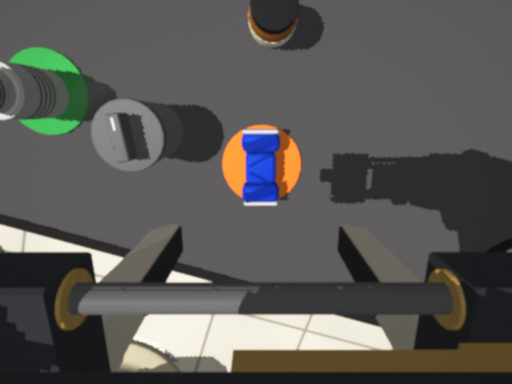

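The can (260,168) lies centred on the orange pad (261,165), and the jar and the tin stack stand where I put them. The gripper is clear of everything, so I hand in.

```bash
python3 -c "
from station import ctrl
print(ctrl.hand_in())"
```

```text
the job is handed in; nothing more can be done
None
```

The job is handed in at about 34 s on the robot's clock: the tin stack is on the green pad, the can on the orange pad and the jar halfway between, each measured within about 2 mm of its target, though hand-in returned no verdict.

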